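# Hold a hole punch centred in the guide of a heel jig

## Robot

A 6-joint arm with a two-finger parallel gripper is mounted at the origin on the work surface. World frame = base frame: x ahead of the robot, y to its left, z up, the work surface at z = 0. Lengths are in m, angles in degrees, forces in N, time in s.
With the tool pointing down it reaches from about 0.3 to 0.75 m from the base axis. Payload 8.5 kg.
Tool frame: the origin (TCP) lies midway between the tips of the shut fingers; the grasp point (between the pads) lies 19 mm behind it; z points along the fingers, y is the line along which they close (so a half turn about z gives the same grasp; the last joint's range is limited). The gripper opens to 85 mm and grips with 20 to 120 N. Pads are 22 mm wide; open, the fingers measure 114 mm over their backs; the gripper's body (76 mm by 85 mm) begins 54 mm behind the grasp point. The pads swing forward as they close: fully open they stand 13 mm farther back than shut.
Start: joints at [59.914, 21.807, 74.336, -0, 83.858, -12.336], TCP at [0.168, 0.524, 0.231] pointing down, gripper open.
Joint ranges: [-178.18, 178.18], [-50.72, 133.34], [12.68, 142.11], [-81.47, 261.47], [9.98, 163.14], [-165.26, 165.26]. Speed limits (degrees/s): [136.94, 136.94, 180, 180, 180, 180].

## Interface

Orientations are given as a 3x3 rotation matrix whose columns are the frame's x, y, z axes.
In Python, from rig import env, viewer, recognise, pinpoint gives the robot as it stands.
- The arm moves only by the tool move_arm, never from a script. Its argument "plan" is text: rows parted by semicolons, each of 7 numbers parted by spaces: the shift along the tool's x, y, z in m, then the turn, a rotation vector about the tool's x, y, z in rad, then the finger opening in m, from 0 to 0.0854. A call has 1 to 12 rows; each row shifts and turns the commanded pose from where the row before left it, along the tool's axes as they then stand; what a row does not reach is not made up. A row lasts 1/8 s, in which the tool goes at most 62.5 mm and 10.7 degrees, less where a joint would pass 70% of its speed; a pose out of reach is approached as far as the arm can. A call is refused whole if a number of a shift passes 0.0625 or a number of a turn 0.188, either way. A call with a gripper value outside its range is refused whole. The fingers move at their own pace and stop on an object; "grip_force" is the grip in N (left out, the last holds). Time passes only in rows, so rows that do not move let the fingers close. It gives the time, the measured TCP pose, the force, the opening and the grip force at its end, in the units of the state.
- env.observe(): the state, without advancing time (a new reading comes with each control period).
- viewer.get_image(name): name is "scene" or "top"; returns (picture, depth): 480x640x3 uint8, red, green, blue; 480x640 float32, m along the optical axis (not along the pixel's ray), 0 where there is no reading.
- viewer.calibration(name): a dict with "fx", "fy", "cx", "cy" (pixels), "R" (3x3) and "t" (3): a world point X has camera coordinates R X + t. Camera axes: x right, y down, z forward; pixel columns grow to the right and rows downward; lengths in m; the calibration is good to about 2 mm. A picture is of the moment at which its call begins. calibration takes no time and is no camera call.
- env.close_job(): hands the job in; it is judged then, once.
Trained networks look in the newest picture that a camera, given by its name, has taken for a name from the list of things; names that differ only in an ending like _2 or _b are one class to them, and where a whole thing is asked for, a point or a joint stands for the part that bears it (a point fixed in the world has none). Each returns a list of dicts, best first, with "conf" (0 to 1); they miss things now and then, are a little off and sometimes report something else, mostly with a low value. They report only what shows in the picture. A call takes as long as a camera call. They do not tell look-alikes from the thing itself.
- recognise(camera, name): "extent" ([centre column, centre row, width, height] in pixels, round what is visible of it).
- pinpoint(camera, name): "pixel" ([column, row] in pixels: a listed point, or the origin of a listed thing).
The state is a dict: "time_s": time; "q": joint angles; "qvel": joint speeds; "joint_efforts": joint torques, N m; "position": TCP position; "tool_rot": TCP orientation; "ft_force": force on the tool from outside, world axes, zero at the start; "wrist_torque": the same for the moment, N m; "grip_width": finger opening in m; "gripper_force": force on a finger pad.
Only numpy, scipy, OpenCV 4.12 (cv2) and the standard library are available. Lean on these libraries where they do the work, as an engineer would, in place of code of your own. Each camera call takes 0.05 s, during which the arm holds its last target. There are 200 camera calls.

## Task

On the shoe repair bench, slip the tip of the thin blade tool under the overhanging front lip of the punching jig's closed cover, lift the cover with the blade and swing it back past upright so that it stays open, then lay the blade flat on the bench again and let go of it. Then take the square-headed punch out of the stand and lower it upright through the guide hole, centred, until its freshly ground tip is about halfway between the underside of the guide plate and the rubber heel below: the punch must never touch the jig, its bore or the heel, and the gripper itself must not touch the jig or its cover. Finish while still holding the punch there, steady; do not let go, and leave the round-knobbed creaser, the tin and the thread reel where they are.

Things in the scene. Friction and masses are not known exactly. Their poses are not given: they have to be found in the camera images.
- jig: Fixed grey heel-punching jig, origin on bench under the guide hole; x from its open front back to the hinge, z up. Base x -75 to 95, y +-65, 10 mm thick; side walls (y +-43 to +-55) carry a steel guide plate, x -35 to 75, y +-55, z 70 to 85 mm. Under the hole a black rubber heel, x -33 to 23, y +-28 mm, top at z = 35 mm, seen through the open front and back. Cover included.
- guide_hole (a point): Centre of the upper mouth of the guide hole, on the jig's plate top at 85 mm above the bench; axes as the jig's. Round through hole 24 mm in diameter, vertical bore 15 mm deep; below its lower mouth are 35 mm of free space down to the heel. The shut cover hides it.
- cover (a joint): Angle of the jig's cover: 0 shut on the guide plate (every start), grows as the front lip lifts, upright at 1.57, stop at 2.0 rad. Aluminium sheet 130 (hinge to lip) x 104 x 3 mm, 80 g, no knob or latch. Stiff hinge (friction about 0.08 N m): it stays at any angle; about 1.2 N upward at the lip lifts it.
- cover_lip (a point): Middle of the lower front edge of the cover; it moves with the cover. Shut, it is 86 mm above the bench at jig x = -55 mm, overhanging the guide plate's front edge by 20 mm with nothing but the base under the overhang.
- cover_hinge (a point): Fixed middle of the cover's hinge line (along the jig's y) at jig x = +75 mm, 87 mm above the bench; axes as the jig's. The cover's underside is 1 mm below this line when shut.
- blade: Loose blade tool lying on the bench, 110 g, 210 mm long. Origin on its underside below the best grip point (near its centre of mass); x points along it to the tip, z up. Wooden handle, flat sides, 18 mm wide, 26 mm high, x -91 to 29 mm; then a steel blade 20 mm wide, 3 mm thick, x 29 to 119 mm, its mid-plane 13 mm above the underside.
- blade_tip (a point): Middle of the blade's tip edge, at blade x = +119 mm, z = 13 mm; axes as the blade's.
- stand: Fixed dark wooden block 70 x 150 x 50 mm (x, y, z), origin under its centre. Two vertical sockets 14 mm in diameter and 40 mm deep at y = +45 and -45 mm hold the punch and the creaser, either one in either socket.
- punch: Loose steel hole punch, 130 mm long, 130 to 210 g, upright in one of the stand's sockets. Origin at the centre of its lower end (10 mm above the bench in the socket), z up along it. Round shaft 12 mm thick from 0 to 90 mm, then a square head 18 x 18 mm (flats square to its x and y) from 90 to 130 mm: grip there, 50 mm clear above the stand.
- punch_tip (a point): Centre of the punch's lower end (same as its origin).
- creaser: Bystander: creasing tool upright in the other socket, same shaft, with a round wooden knob 34 mm wide, 110 mm long in all. Origin at its lower end.
- tin: Bystander: flat round wax tin, 70 mm wide, 40 mm high; origin under its centre.
- reel: Bystander: thread reel standing on end, yellow flanges 64 mm wide, black core, 85 mm high; origin under its centre.
Mind the look-alikes: they are no part of the job. Leave any blue or yellow look-alike of the punch alone.

How it is judged:
By the outcome, as a careful person would: the job done as asked, in the order asked, and still so for the second after the job is handed in, while the arm keeps its last pose, push and grip.
It also fails if it takes over 72 s, if anything falls off the work surface, if the arm or the gripper's body presses on something with over 40 N, if the wrist force passes 120 N, or if a joint passes its speed limit or range.

## Working session

There is one attempt and no reset: what is moved stays moved. The work goes in short steps, Python scripts to look and compute and a tool call to move; the robot and the scene stay as the last step left them, time stands still between calls to the robot, and variables do not carry over. Pictures are saved under pics/ and viewed, at most 10 in all, crops included, and the job is handed in when it is done.

Besides the shell and the picture viewer there is one more tool, called after "Request:" by a JSON object that holds its "api" and its "payload", one argument or row to a line. move_arm: Moves the arm, as the interface text tells. Its arguments: {"type":"object","properties":{"plan":{"type":"string"},"grip_force":{"type":"number"}},"required":["plan"]}

```bash
ls; mkdir -p pics; cat > h.py <<'E'
import numpy as np, cv2
from rig import env, viewer, recognise, pinpoint
def ray(cam,px):
    c=viewer.calibration(cam);R=np.array(c["R"]);t=np.array(c["t"])
    d=R.T@np.array([(px[0]-c["cx"])/c["fx"],(px[1]-c["cy"])/c["fy"],1.0]);return -R.T@t,d
def atz(cam,px,z):
    o,d=ray(cam,px);return o+d*(z-o[2])/d[2]
def proj(cam,X):
    c=viewer.calibration(cam);p=np.array(c["R"])@np.array(X)+np.array(c["t"])
    return np.array([c["fx"]*p[0]/p[2]+c["cx"],c["fy"]*p[1]/p[2]+c["cy"]])
def cloud(cam,dep):
    c=viewer.calibration(cam);v,u=np.mgrid[:480,:640]
    P=np.stack([(u-c["cx"])/c["fx"]*dep,(v-c["cy"])/c["fy"]*dep,dep],-1)
    return (P-np.array(c["t"]))@np.array(c["R"])
def save(n,im): cv2.imwrite("pics/"+n,cv2.cvtColor(im,cv2.COLOR_RGB2BGR))
E
cat > a.py <<'E'
from h import *
np.set_printoptions(precision=4,suppress=True)
for cam in ("scene","top"):
    im,d=viewer.get_image(cam);save(cam+"0.png",im);np.save(cam+"0.npy",d)
    c=viewer.calibration(cam);print(cam,c["fx"],"pos",-np.array(c["R"]).T@np.array(c["t"]))
    for n,z in [("jig",0),("guide_hole",.085),("cover_lip",.086),("cover_hinge",.087),("blade",0),("blade_tip",.013),("stand",0),("punch",.01),("creaser",.01),("tin",0),("reel",0)]:
        for r in pinpoint(cam,n)[:3]: print(n,np.round(r["conf"],2),np.round(r["pixel"],1),atz(cam,r["pixel"],z))
    for n in ("punch","creaser"):
        for r in recognise(cam,n)[:4]: print("ext",n,np.round(r["conf"],2),np.round(r["extent"],1))
E
python3 a.py
```

```text
pics
scene 436.1919350004704 pos [0.9282 0.5858 0.6473]
jig 0.67 [296.6 258.8] [ 0.6523 -0.0063  0.    ]
guide_hole 0.8 [294.9 230.5] [ 0.6564 -0.0005  0.085 ]
cover_lip 0.94 [320.6 220.6] [ 0.598  -0.0023  0.086 ]
cover_hinge 0.62 [260. 244.] [0.7324 0.0053 0.087 ]
cover_hinge 0.32 [236.3 179.6] [ 0.6962 -0.2162  0.087 ]
blade 0.79 [282.9 169.3] [ 0.533  -0.3283  0.    ]
blade_tip 0.8 [238.9 182.7] [ 0.6646 -0.3062  0.013 ]
stand 0.77 [437.3 351.7] [0.5401 0.3117 0.    ]
stand 0.23 [317.5 217.9] [ 0.549  -0.1044  0.    ]
stand 0.2 [262.  241.8] [ 0.6954 -0.0893  0.    ]
punch 0.95 [456.2 366.8] [0.5375 0.3533 0.01  ]
punch 0.74 [494.9 414.3] [0.5413 0.4431 0.01  ]
punch 0.64 [409.2 390.4] [0.6315 0.3496 0.01  ]
creaser 0.64 [421.1 328.4] [0.5399 0.2647 0.01  ]
tin 0.81 [380.7 230.8] [0.4447 0.0033 0.    ]
reel 0.79 [340.6 344.8] [0.6795 0.22   0.    ]
reel 0.49 [261.4 245.2] [ 0.7009 -0.0798  0.    ]
ext punch 0.67 [469.3 335.7  27.6  41.4]
ext punch 0.65 [419.5 366.3  24.7  57.6]
ext punch 0.59 [506.5 386.9  37.5  54.1]
ext creaser 0.66 [428.5 302.2  19.   32.9]
top 444.87290543093
[... 300 characters left out ...]
 [245.2 224. ] [0.65  0.206 0.086]
cover_hinge 0.83 [341.7 185.1] [0.7264 0.0018 0.087 ]
blade 0.74 [488.4 275.1] [ 0.5349 -0.3174  0.    ]
blade_tip 0.56 [490.5 218.9] [ 0.6585 -0.3274  0.013 ]
stand 0.71 [207.1 281.9] [0.5372 0.3095 0.    ]
punch 0.71 [189.7 240.5] [0.6313 0.3474 0.01  ]
punch 0.51 [150.2 286.4] [0.5299 0.4351 0.01  ]
punch 0.5 [183.3 279.9] [0.5424 0.3604 0.01  ]
creaser 0.62 [226.7 278.8] [0.5422 0.2626 0.01  ]
tin 0.76 [346.6 319. ] [ 0.447  -0.0014  0.    ]
reel 0.57 [244.2 220.2] [ 0.6762  0.2251 -0.    ]
ext punch 0.69 [137.3 281.4  32.3  11.3]
ext punch 0.69 [178.3 236.2  30.   16.5]
ext punch 0.64 [171.9 280.1  23.7  10.2]
ext creaser 0.57 [216.1 274.8  15.9  16.8]
```

View pics/scene0.png

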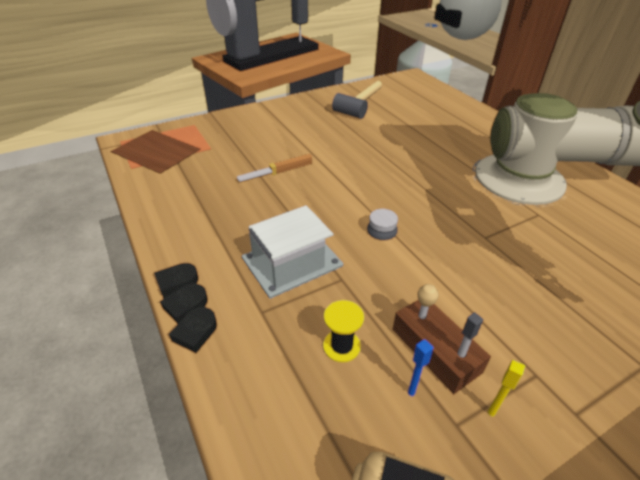

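View pics/top0.png

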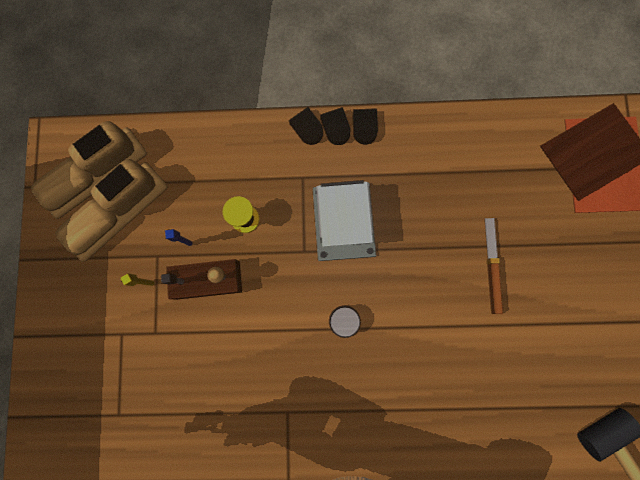

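```bash
cat > b.py <<'E'
from h import *
np.set_printoptions(precision=4,suppress=True)
T={c:cloud(c,np.load(c+"0.npy")) for c in("scene","top")}
for c in T:
    P=T[c];ok=np.load(c+"0.npy")>0
    def reg(x0,x1,y0,y1,z0,z1):
        m=ok&(P[...,0]>x0)&(P[...,0]<x1)&(P[...,1]>y0)&(P[...,1]<y1)&(P[...,2]>z0)&(P[...,2]<z1)
        return P[m]
    for n,b in dict(cover=(.5,.8,-.12,.12,.08,.10),handle=(.35,.75,-.42,-.25,.018,.035),blade=(.45,.75,-.42,-.25,.008,.035),stand=(.45,.65,.2,.42,.044,.056),head=(.5,.58,.32,.40,.125,.15),knob=(.5,.58,.22,.31,.1,.13),tin=(.37,.52,-.08,.08,.035,.05),reel=(.6,.75,.15,.3,.08,.095)).items():
        Q=reg(*b)
        if len(Q)<5: print(c,n,len(Q));continue
        r=cv2.minAreaRect(np.float32(Q[:,:2]*1000))
        print(c,n,len(Q),"z",np.median(Q[:,2]),"rect",np.round(r[0],1),np.round(r[1],1),round(r[2],1),"mean",Q.mean(0))
E
python3 b.py
```

```text
scene cover 2702 z 0.088825624531431 rect [667.2  -0.5] [136.5 112.3] 2.4 mean [0.6705 0.0053 0.0886]
scene handle 250 z 0.024918366094227082 rect [ 519.6 -321.8] [ 23.5 134.4] 89.4 mean [ 0.5159 -0.3202  0.0242]
scene blade 570 z 0.016264015835712353 rect [ 557.1 -323.8] [ 26.8 209.4] 89.5 mean [ 0.548  -0.3199  0.0182]
scene stand 3057 z 0.05010315295567175 rect [570.9 310. ] [132.8 151.7] 4.1 mean [0.5463 0.3164 0.05  ]
scene head 223 z 0.1389002757868433 rect [538.6 352.9] [19.3 18.6] 7.2 mean [0.5413 0.3548 0.1363]
scene knob 331 z 0.11349970604090026 rect [548.9 265.2] [26.3 32.1] 24.8 mean [0.551  0.2678 0.1129]
scene tin 415 z 0.03980707262788265 rect [443.8   4.8] [59.4 60.4] 89.7 mean [0.4451 0.0063 0.0397]
scene reel 1062 z 0.08497085408598817 rect [680.2 223.8] [64.5 63. ] 60.8 mean [0.6812 0.2248 0.0849]
top cover 3281 z 0.08852292258682212 rect [667.7  -1.2] [134.4 110.2] 2.9 mean [ 0.6666 -0.001   0.0884]
top handle 526 z 0.024887524179320924 rect [ 551.4 -322.7] [198.9  19.7] 0.1 mean [ 0.5124 -0.322   0.0245]
top blade 991 z 0.020271713790757383 rect [ 556.6 -322.9] [ 21.8 209.1] 89.3 mean [ 0.5522 -0.3218  0.0194]
top stand 1934 z 0.049508330323802655 rect [570.4 311.2] [128.5 152. ] 4.6 mean [0.5406 0.3078 0.0495]
top head 107 z 0.13858688085166596 rect [537.6 352.6] [18.  17.8] 6.6 mean [0.5371 0.3513 0.1374]
top knob 223 z 0.11431252805739177 rect [544.3 263.2] [31.7 32.5] 74.6 mean [0.544  0.2613 0.114 ]
top tin 653 z 0.039338550665695596 rect [442.8   4.4] [59.1 59.8] 43.1 mean [0.443  0.0046 0.0393]
top reel 718 z 0.08462980082976429 rect [679.3 223.3] [63.4 62.9] 19.2 mean [0.6792 0.2233 0.0846]
```

Scene: the jig has its white shut cover at about (290,235), and the blade is at (240–310,170) with its tip toward (238,180). There are three punch candidates in the scene view:
- **Grey square head**, standing in the stand at (473,325). This one fits: grey steel, in a socket.
- **Blue**, at (424,352) on the bench. Look-alike.
- **Yellow**, at (514,372) on the bench. Look-alike.

I'll confirm this in a crop and refine the blade line.

```bash
cat >> h.py <<'E'
from scipy.spatial.transform import Rotation as Ro
np.set_printoptions(precision=4,suppress=True)
def down(yaw):  # tool z down, tool y (closing) ; tool x at yaw deg
    c,s=np.cos(np.radians(yaw)),np.sin(np.radians(yaw));return np.array([[c,s,0],[s,-c,0],[0,0,-1.]])
def delta(p,R,pos=None,rot=None):
    o=env.observe();p0=np.array(o["position"]) if pos is None else np.array(pos);R0=np.array(o["tool_rot"]) if rot is None else np.array(rot)
    return R0.T@(np.array(p)-p0), Ro.from_matrix(R0.T@R).as_rotvec()
E
cat > c.py <<'E'
from h import *
im=cv2.cvtColor(cv2.imread("pics/scene0.png"),cv2.COLOR_BGR2RGB)
save("crop1.png",cv2.resize(im[260:430,370:540],None,fx=3.2,fy=3.2,interpolation=cv2.INTER_CUBIC))
for c in("scene","top"):
    d=np.load(c+"0.npy");P=cloud(c,d);m=(d>0)&(P[...,0]>.44)&(P[...,0]<.68)&(abs(P[...,1]+.32)<.03)&(P[...,2]>.007)
    Q=P[m];f=np.polyfit(Q[:,0],Q[:,1],1)
    xs=np.linspace(.45,.66,8);mid=[np.mean([S[:,1].min(),S[:,1].max()]) for a,b in zip(xs[:-1],xs[1:]) for S in [Q[(Q[:,0]>=a)&(Q[:,0]<b)]]]
    print(c,"slope",np.degrees(np.arctan(f[0])),"y at .543",np.polyval(f,.543),"x",np.percentile(Q[:,0],[0,1,99,100]),"mid",np.array(mid))
o=env.observe();print(o["position"],np.array(o["tool_rot"]),o["q"])
for y in(-1,179): print(y,delta([.543,-.323,.1],down(y)))
E
python3 c.py
```

```text
scene slope -1.7018109455326251 y at .543 -0.3197463250006383 x [0.4524 0.4552 0.6591 0.6618] mid [-0.3222 -0.3215 -0.3214 -0.3232 -0.3247 -0.3229 -0.324 ]
top slope -0.8651566858212478 y at .543 -0.32164006976261406 x [0.4519 0.4541 0.6587 0.6612] mid [-0.3226 -0.3227 -0.3227 -0.3225 -0.3233 -0.3235 -0.3238]
[0.1676 0.5238 0.2313] [[-0.9524  0.3048 -0.    ]
 [ 0.3048  0.9524  0.    ]
 [ 0.     -0.     -1.    ]] [ 59.9168  21.8064  74.3362   0.0019  83.8585 -12.3347]
-1 (array([-0.6156, -0.6921,  0.1313]), array([-0.0001,  0.    ,  2.8493]))
179 (array([-0.6156, -0.6921,  0.1313]), array([-0.    , -0.    , -0.2923]))
```

View pics/crop1.png

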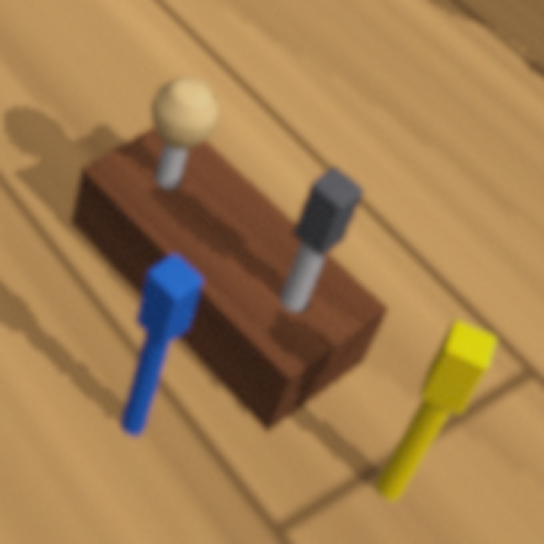

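The crop confirms it: the grey square-headed punch is in the stand's +y socket, next to the round-knobbed creaser. I'll move to above the blade.

Request:
{"api": "move_arm", "payload": {
  "plan": "0 0 0 0 0 -0.149 0.05; 0 0 0 0 0 -0.149 0.05; -0.0214 -0.0468 0 0 0 0 0.05; -0.0214 -0.0468 0 0 0 0 0.05; -0.0214 -0.0468 0 0 0 0 0.05; -0.0214 -0.0468 0 0 0 0 0.05; -0.0214 -0.0468 0 0 0 0 0.05; -0.0214 -0.0468 0 0 0 0 0.05; -0.0214 -0.0468 0 0 0 0 0.05; -0.0214 -0.0468 0 0 0 0 0.05; -0.0214 -0.0468 0 0 0 0 0.05; -0.0214 -0.0468 0 0 0 0 0.05",
  "grip_force": 100
}}

```text
time_s: 2.9
position: [0.3766, 0.0516, 0.2316]
tool_rot: [[-1.0, 0.012, 0.001], [0.012, 1.0, -0.0], [-0.001, -0.0, -1.0]]
ft_force: [1.6, 0.3, -0.5]
grip_width: 0.05
gripper_force: 0.0
```

Request:
{"api": "move_arm", "payload": {
  "plan": "-0.0214 -0.0468 0 0 0 0 0.05; -0.0214 -0.0468 0 0 0 0 0.05; -0.0214 -0.0468 0 0 0 0 0.05; -0.0214 -0.0468 0 0 0 0 0.05; -0.0214 -0.0468 0 0 0 0 0.05; -0.0214 -0.0468 0.02 0 0 0 0.05; -0.0214 -0.0468 0.04 0 0 0 0.05; -0.0214 -0.0468 0.04 0 0 0 0.05; 0 0 0.03 0 0 0 0.05; 0 0 0 0 0 0 0.05"
}}

```text
time_s: 4.15
position: [0.5403, -0.3188, 0.1023]
tool_rot: [[-1.0, 0.012, -0.004], [0.012, 1.0, 0.003], [0.004, 0.003, -1.0]]
ft_force: [0.4, 0.7, 0.5]
grip_width: 0.0505
gripper_force: 0.0
```

```bash
python3 - <<'E'
from h import *
o=env.observe();print(o["time_s"],o["position"],np.array(o["tool_rot"]),o["q"],o["ft_force"],o["grip_width"])
print(delta([.5425,-.323,.003],down(179.3)))
E
```

```text
4.15 [ 0.5403 -0.3188  0.1023] [[-0.9999  0.0123 -0.0039]
 [ 0.0123  0.9999  0.0035]
 [ 0.0039  0.0034 -1.    ]] [ -41.338    35.9108   71.8895    0.0021   72.4993 -130.6341] [0.4372 0.6706 0.4938] 0.05045551445157765
(array([-0.0027, -0.0045,  0.0993]), array([ 0.0034, -0.0039, -0.0001]))
```

Request:
{"api": "move_arm", "payload": {
  "plan": "0 0 0.04 0 0 0 0.05; 0 0 0.035 0 0 0 0.05; 0 0 0.014 0 0 0 0.05; 0 0 0.008 0 0 0 0.05; 0 0 0 0 0 0 0.05; 0 0 0 0 0 0 0.01; 0 0 0 0 0 0 0.01; 0 0 0 0 0 0 0.01; 0 0 0 0 0 0 0.01; 0 0 0 0 0 0 0.01"
}}

```text
time_s: 5.4
position: [0.5418, -0.3199, 0.0091]
tool_rot: [[-1.0, 0.012, 0.002], [0.012, 1.0, -0.002], [-0.002, -0.002, -1.0]]
ft_force: [0.4, -1.0, 5.6]
grip_width: 0.0156
gripper_force: 98.3
```

```bash
python3 - <<'E'
from h import *
o=env.observe();print(o["time_s"],o["position"],np.array(o["tool_rot"]),o["ft_force"],o["grip_width"],o["gripper_force"])
E
```

```text
5.4 [ 0.5418 -0.3199  0.0091] [[-0.9999  0.0117  0.002 ]
 [ 0.0117  0.9999 -0.002 ]
 [-0.002  -0.002  -1.    ]] [ 0.3709 -1.0314  5.6167] 0.015643841705107284 98.25931906700134
```

Request:
{"api": "move_arm", "payload": {
  "plan": "0 0 -0.004 0 0 0 0.01; 0 0 -0.01 0 0 0 0.01; 0 0 -0.03 0 0 0 0.01; 0 0 -0.04 0 0 0 0.01; 0 0 -0.04 0 0 0 0.01; 0 0 0 0 0 0 0.01; 0 0 0 0 0 0 0.01; 0 0 0 0 0 0 0.01"
}}

```text
time_s: 6.4
position: [0.5407, -0.3188, 0.1303]
tool_rot: [[-1.0, 0.012, -0.002], [0.012, 1.0, 0.002], [0.002, 0.002, -1.0]]
ft_force: [0.1, -0.7, -1.3]
grip_width: 0.0157
gripper_force: 97.5
```

```bash
cat > d.py <<'E'
from h import *
import sys
o=env.observe();p=np.array(o["position"]);R=np.array(o["tool_rot"])
print(o["time_s"],p,R,o["ft_force"],o["grip_width"],o["gripper_force"])
for cam in("scene","top"):
    im,d=viewer.get_image(cam);save(cam+sys.argv[1]+".png",im)
    P=cloud(cam,d)
    b=[float(a) for a in sys.argv[2:8]]
    m=(d>0)
    for k in range(3): m&=(P[...,k]>b[2*k])&(P[...,k]<b[2*k+1])
    np.save(cam+sys.argv[1]+"_Q.npy",P[m]);Q=P[m]
    # steel blade = points ahead of the fingers
    print(cam,len(Q),"x",np.percentile(Q[:,0],[0,1,50,99,100]),"zfit",np.polyfit(Q[:,0],Q[:,2],1),"yfit",np.polyfit(Q[:,0],Q[:,1],1))
    for n in("blade_tip",):
        for r in pinpoint(cam,n)[:2]: print(r["conf"],np.round(r["pixel"],1),atz(cam,r["pixel"],np.median(Q[:,2])))
E
python3 d.py 1 .58 .70 -.36 -.28 .08 .2
```

```text
6.4 [ 0.5407 -0.3188  0.1303] [[-0.9999  0.0118 -0.002 ]
 [ 0.0118  0.9999  0.0018]
 [ 0.0021  0.0017 -1.    ]] [ 0.1365 -0.6838 -1.3096] 0.015703217663479492 97.4638044834137
scene 178 x [0.5802 0.5815 0.6213 0.6598 0.6608] zfit [-0.0015  0.1358] yfit [-0.0045 -0.3126]
0.94 [237.1 138.8] [ 0.655  -0.3046  0.135 ]
top 452 x [0.5801 0.5806 0.6198 0.6593 0.6601] zfit [-0.0047  0.138 ] yfit [ 0.001 -0.317]
0.9 [505.8 205.8] [ 0.6597 -0.3146  0.1352]
0.68 [343.7 182.3] [ 0.7182 -0.001   0.1352]
```

Request:
{"api": "move_arm", "payload": {
  "plan": "0 0 0 0 0 -0.054 0.01; 0.0092 0.0385 0 0 0 0 0.01; 0.0092 0.0385 0 0 0 0 0.01; 0.0092 0.0385 0 0 0 0 0.01; 0.0092 0.0385 0 0 0 0 0.01; 0.0092 0.0385 0 0 0 0 0.01; 0.0092 0.0385 0 0 0 0 0.01; 0.0092 0.0385 0 0 0 0 0.01; 0.0092 0.0385 0 0 0 0 0.01; 0 0 0.025 0 0 0 0.01; 0 0 0.02 0 0 0 0.01; 0 0 0.0075 0 0 0 0.01"
}}

```text
time_s: 8.1
position: [0.4543, -0.0144, 0.0783]
tool_rot: [[-0.999, -0.042, -0.002], [-0.042, 0.999, 0.0], [0.001, 0.001, -1.0]]
ft_force: [0.1, -0.0, -0.0]
grip_width: 0.0154
gripper_force: 97.7
```

Request:
{"api": "move_arm", "payload": {
  "plan": "0 0 0 0 0 0 0.01; 0 0 0 0 0 0 0.01; 0 0 0 0 0 0 0.01"
}}

```text
time_s: 8.48
position: [0.4549, -0.0147, 0.0796]
tool_rot: [[-0.999, -0.042, 0.001], [-0.042, 0.999, -0.0], [-0.001, -0.0, -1.0]]
ft_force: [0.5, -0.1, -1.1]
grip_width: 0.0153
gripper_force: 97.7
```

```bash
python3 d.py 2 .49 .59 -.05 .05 .072 .1; python3 - <<'E'
from h import *
# cover edge, fresh: top camera
for cam in("scene","top"):
    im,d=viewer.get_image(cam);P=cloud(cam,d);m=(d>0)&(P[...,0]>.595)&(P[...,0]<.8)&(abs(P[...,1])<.09)&(P[...,2]>.084)&(P[...,2]<.093)
    Q=P[m];u=np.array([.9989,.0471]);a=Q[:,:2]@u;b=Q[:,:2]@np.array([-u[1],u[0]])
    print(cam,"along",np.percentile(a,[0,2,98,100]),"across",np.percentile(b,[0,2,98,100]))
E
```

```text
8.475 [ 0.4549 -0.0147  0.0796] [[-0.9991 -0.0421  0.0011]
 [-0.0421  0.9991 -0.0003]
 [-0.0011 -0.0004 -1.    ]] [ 0.4787 -0.0793 -1.0702] 0.015333972738749391 97.73606300354004
scene 284 x [0.49   0.4903 0.5335 0.5744 0.5754] zfit [-0.001   0.0853] yfit [ 0.0535 -0.0366]
0.95 [333.6 221.9] [0.5762 0.0123 0.0848]
0.58 [459.3 368.7] [0.5816 0.3852 0.0848]
top 275 x [0.5146 0.5167 0.5454 0.5731 0.5744] zfit [0.009  0.0795] yfit [ 0.0662 -0.0439]
0.58 [347.6 256.1] [ 0.5762 -0.0054  0.0845]
scene along [0.5987 0.603  0.7324 0.7345] across [-0.0877 -0.0829  0.02    0.0232]
top along [0.5994 0.6022 0.7298 0.734 ] across [-0.0874 -0.0837  0.019   0.0225]
```

Request:
{"api": "move_arm", "payload": {
  "plan": "0 0 0.002 0 0 0 0.01; 0 0 0 0 0 0 0.01; -0.01 0 0 0 0 0 0.01; -0.01 0 0 0 0 0 0.01; -0.01 0 0 0 0 0 0.01; -0.0085 0 0 0 0 0 0.01; 0 0 0 0 0 0 0.01; 0 0 0 0 0 0 0.01"
}}

```text
time_s: 9.78
position: [0.4928, -0.0129, 0.077]
tool_rot: [[-0.999, -0.042, -0.001], [-0.042, 0.999, 0.0], [0.001, 0.0, -1.0]]
ft_force: [-0.5, 0.8, -1.2]
grip_width: 0.0155
gripper_force: 97.7
```

```bash
python3 - <<'E'
from h import *
o=env.observe();print(o["time_s"],o["position"],np.array(o["tool_rot"]),o["ft_force"],o["wrist_torque"])
im,d=viewer.get_image("scene");save("ins.png",cv2.resize(im[180:300,220:380],None,fx=4,fy=4,interpolation=cv2.INTER_CUBIC))
th=np.linspace(0,1.8,25);r=np.interp(th,[0,.3,1.8],[.1185,.1185,.106])
a=-r*np.cos(th)-.001*np.sin(th);z=r*np.sin(th)-.001*np.cos(th)
for k,(i,j) in enumerate(zip(-np.diff(a),-np.diff(z))): print("%.4f 0 %.4f"%(i,j))
E
```

```text
9.775 [ 0.4928 -0.0129  0.077 ] [[-0.9991 -0.0423 -0.0006]
 [-0.0423  0.9991  0.0001]
 [ 0.0006  0.0002 -1.    ]] [-0.5048  0.7678 -1.2065] [-0.0269  0.043   0.0353]
-0.0003 0 -0.0089
-0.0009 0 -0.0088
-0.0016 0 -0.0087
-0.0022 0 -0.0086
-0.0035 0 -0.0082
-0.0040 0 -0.0079
-0.0046 0 -0.0075
-0.0051 0 -0.0071
-0.0056 0 -0.0066
-0.0061 0 -0.0062
-0.0065 0 -0.0057
-0.0068 0 -0.0051
-0.0072 0 -0.0046
-0.0074 0 -0.0040
-0.0077 0 -0.0034
-0.0079 0 -0.0028
-0.0080 0 -0.0022
-0.0081 0 -0.0016
-0.0082 0 -0.0010
-0.0082 0 -0.0003
-0.0081 0 0.0003
-0.0080 0 0.0009
-0.0079 0 0.0015
-0.0077 0 0.0021
```

View pics/ins.png

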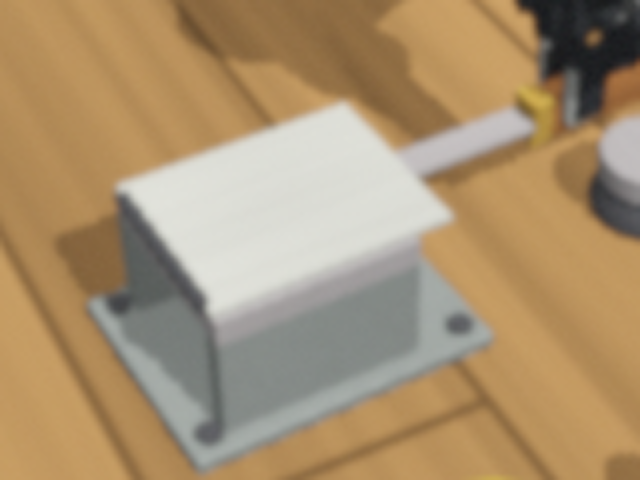

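The crop shows the blade running under the middle of the lip; it disappears at about crop (405,165). I'll lift gently and check the first part.

Request:
{"api": "move_arm", "payload": {
  "plan": "0 0 -0.002 0 0 0 0.01; 0 0 -0.002 0 0 0 0.01; -0.0003 0 -0.0089 0 0 0 0.01; -0.0009 0 -0.0088 0 0 0 0.01; -0.0016 0 -0.0087 0 0 0 0.01; -0.0022 0 -0.0086 0 0 0 0.01; -0.0035 0 -0.0082 0 0 0 0.01; -0.004 0 -0.0079 0 0 0 0.01; 0 0 0 0 0 0 0.01; 0 0 0 0 0 0 0.01"
}}

```text
time_s: 11.08
position: [0.5057, -0.0125, 0.1321]
tool_rot: [[-0.999, -0.042, 0.0], [-0.042, 0.999, -0.0], [-0.0, -0.0, -1.0]]
ft_force: [-0.1, -0.4, -1.1]
grip_width: 0.0156
gripper_force: 97.7
```

```bash
python3 - <<'E'
from h import *
o=env.observe();print(o["time_s"],o["position"],np.array(o["tool_rot"]),o["ft_force"],o["wrist_torque"])
im,d=viewer.get_image("scene");save("lift1.png",cv2.resize(im[140:300,220:420],None,fx=3,fy=3,interpolation=cv2.INTER_CUBIC))
P=cloud("scene",d);h=np.array([.732,.002]);u=np.array([.9989,.0471])
a=(P[...,:2]-h)@u;b=(P[...,:2]-h)@np.array([-u[1],u[0]])
m=(d>0)&(a>-.14)&(a<-.02)&(abs(b)<.05)&(P[...,2]>.095)
print("cover slope deg",m.sum(),np.degrees(np.arctan(np.polyfit(a[m],P[...,2][m],1))))
E
```

```text
11.075 [ 0.5057 -0.0125  0.1321] [[-0.9991 -0.0422  0.0003]
 [-0.0422  0.9991 -0.0001]
 [-0.0003 -0.0001 -1.    ]] [-0.0881 -0.3961 -1.1139] [0.034  0.0256 0.0398]
cover slope deg 2252 [-25.2005   5.1683]
```

View pics/lift1.png

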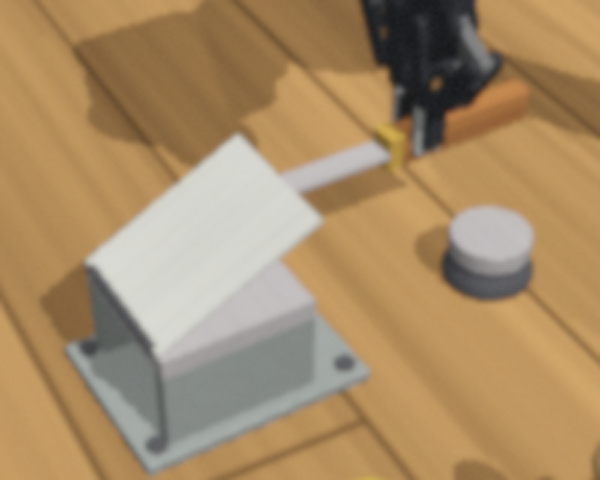

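The cover is up at 25°, and the blade is still level under the middle of the lip. I'll carry on with the arc.

Request:
{"api": "move_arm", "payload": {
  "plan": "-0.0046 0 -0.0075 0 0 0 0.01; -0.0051 0 -0.0071 0 0 0 0.01; -0.0056 0 -0.0066 0 0 0 0.01; -0.0061 0 -0.0062 0 0 0 0.01; -0.0065 0 -0.0057 0 0 0 0.01; -0.0068 0 -0.0051 0 0 0 0.01; -0.0072 0 -0.0046 0 0 0 0.01; -0.0074 0 -0.004 0 0 0 0.01; -0.0077 0 -0.0034 0 0 0 0.01; -0.0079 0 -0.0028 0 0 0 0.01; -0.008 0 -0.0022 0 0 0 0.01; -0.0081 0 -0.0016 0 0 0 0.01"
}}

```text
time_s: 12.62
position: [0.5871, -0.009, 0.1891]
tool_rot: [[-0.999, -0.042, 0.0], [-0.042, 0.999, 0.0], [-0.0, 0.0, -1.0]]
ft_force: [-0.9, -0.3, -1.1]
grip_width: 0.0155
gripper_force: 97.7
```

Request:
{"api": "move_arm", "payload": {
  "plan": "-0.0082 0 -0.001 0 0 0 0.01; -0.0082 0 -0.0003 0 0 0 0.01; -0.0081 0 0.0003 0 0 0 0.01; -0.008 0 0.0009 0 0 0 0.01; -0.0079 0 0.0015 0 0 0 0.01; -0.0077 0 0.0021 0 0 0 0.01; 0 0 0 0 0 0 0.01; 0 0 0 0 0 0 0.01"
}}

```text
time_s: 13.62
position: [0.6345, -0.007, 0.1854]
tool_rot: [[-0.999, -0.042, -0.0], [-0.042, 0.999, 0.0], [0.0, 0.0, -1.0]]
ft_force: [0.1, 1.0, -1.1]
grip_width: 0.0156
gripper_force: 97.6
```

```bash
cat > e.py <<'E'
from h import *
import sys
o=env.observe();print(o["time_s"],o["position"],np.array(o["tool_rot"]),o["ft_force"],o["wrist_torque"])
for cam in ("scene","top"):
    im,d=viewer.get_image(cam);save(cam+"_"+sys.argv[1]+".png",im)
    P=cloud(cam,d);h=np.array([.732,.002]);u=np.array([.9989,.0471])
    a=(P[...,:2]-h)@u;b=(P[...,:2]-h)@np.array([-u[1],u[0]])
    m=(d>0)&(a>-.06)&(a<.1)&(abs(b)<.05)&(P[...,2]>.1)&(P[...,2]<.24)
    print(cam,m.sum(),"a range",np.percentile(a[m],[1,50,99]),"z",np.percentile(P[...,2][m],[1,50,99]))
    if m.sum()>20: print("cover deg",90+np.degrees(np.arctan(np.polyfit(P[...,2][m],a[m],1)[0])))
E
python3 e.py open1
```

```text
13.625 [ 0.6345 -0.007   0.1854] [[-0.9991 -0.0422 -0.0002]
 [-0.0422  0.9991  0.    ]
 [ 0.0002  0.     -1.    ]] [ 0.1285  1.0112 -1.0596] [ 0.0208 -0.0195 -0.0198]
scene 822 a range [-0.0579  0.0114  0.0325] z [0.1045 0.19   0.2139]
cover deg 85.9858139439709
top 3 a range [0.0297 0.0319 0.0329] z [0.2106 0.2129 0.2138]
```

The cover is at about 104° (lip at a=+32 mm, z=0.213), past upright. I'll retract and lay the blade down.

Request:
{"api": "move_arm", "payload": {
  "plan": "0.02 0 0 0 0 0 0.01; 0.04 0 0 0 0 0 0.01; 0.04 0 0 0 0 0 0.01; 0.04 0 0 0 0 0 0.01; 0 -0.04 0.02 0 0 0 0.01; 0 -0.04 0.02 0 0 0 0.01; 0 -0.04 0.02 0 0 0 0.01; 0 -0.04 0.02 0 0 0 0.01; 0 -0.04 0.02 0 0 0 0.01; 0 -0.04 0.02 0 0 0 0.01; 0 0 0.03 0 0 0 0.01; 0 0 0.01 0 0 0 0.01"
}}

```text
time_s: 15.22
position: [0.5041, -0.2525, 0.0242]
tool_rot: [[-0.999, -0.042, -0.002], [-0.042, 0.999, 0.002], [0.002, 0.002, -1.0]]
ft_force: [0.2, 0.1, -0.8]
grip_width: 0.0156
gripper_force: 97.8
```

Request:
{"api": "move_arm", "payload": {
  "plan": "0 0 0 0 0 0 0.01; 0 0 0 0 0 0 0.01; 0 0 0 0 0 0 0.01"
}}

```text
time_s: 15.6
position: [0.5053, -0.2527, 0.0265]
tool_rot: [[-0.999, -0.043, 0.001], [-0.043, 0.999, -0.001], [-0.001, -0.001, -1.0]]
ft_force: [-0.7, 0.3, -0.2]
grip_width: 0.0158
gripper_force: 97.8
```

```bash
python3 - <<'E'
from h import *
o=env.observe();print(o["time_s"],o["position"],np.array(o["tool_rot"]),o["ft_force"])
for cam in("scene","top"):
    im,d=viewer.get_image(cam);P=cloud(cam,d);save(cam+"_lay.png",im)
    m=(d>0)&(P[...,0]>.55)&(P[...,0]<.62)&(abs(P[...,1]+.25)<.04)&(P[...,2]>.012);Q=P[m]
    print(cam,len(Q),"blade z at .56,.61",np.polyval(np.polyfit(Q[:,0],Q[:,2],1),[.56,.61]))
    h=np.array([.732,.002]);u=np.array([.9989,.0471]);a=(P[...,:2]-h)@u;b=(P[...,:2]-h)@np.array([-u[1],u[0]])
    m=(d>0)&(a>-.08)&(a<.1)&(abs(b)<.05)&(P[...,2]>.1)&(P[...,2]<.24)
    print("cover",m.sum(),np.median(a[m]),np.percentile(P[...,2][m],99),"deg",90+np.degrees(np.arctan(np.polyfit(P[...,2][m],a[m],1)[0])))
    for n,z in(("guide_hole",.085),("cover_hinge",.087)):
        for r in pinpoint(cam,n)[:2]: print(n,round(r["conf"],2),np.round(r["pixel"],1),atz(cam,r["pixel"],z))
top=cv2.cvtColor(cv2.imread("pics/top_lay.png"),cv2.COLOR_BGR2RGB)
save("holecrop.png",cv2.resize(top[170:270,290:410],None,fx=5,fy=5,interpolation=cv2.INTER_CUBIC))
E
```

```text
15.6 [ 0.5053 -0.2527  0.0265] [[-0.9991 -0.0427  0.0014]
 [-0.0427  0.9991 -0.0011]
 [-0.0013 -0.0011 -1.    ]] [-0.6774  0.3148 -0.2391]
scene 563 blade z at .56,.61 [0.2683 0.0345]
cover 464 0.02187530551942306 0.2140034218049834 deg 103.83400994342281
guide_hole 0.77 [292.6 231.3] [ 0.6614 -0.0005  0.085 ]
cover_hinge 0.65 [260.6 243.6] [0.731  0.0048 0.087 ]
cover_hinge 0.35 [265.2 189.2] [ 0.6537 -0.1521  0.087 ]
top 561 blade z at .56,.61 [ 0.2205 -0.0039]
cover 1751 0.017147039936705754 0.2138245649306777 deg 104.31739862281759
guide_hole 0.79 [345.3 221.3] [ 0.6491 -0.0032  0.085 ]
cover_hinge 0.92 [342.9 185.5] [ 0.7254 -0.0007  0.087 ]
```

View pics/holecrop.png

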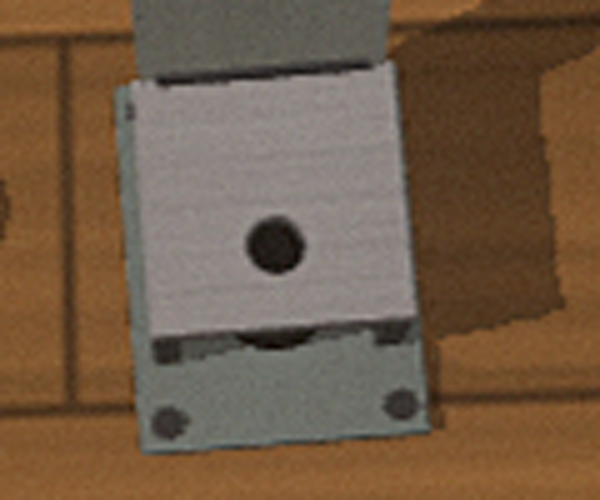

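The cover stays open at 104°. The hole shows at crop (275,245), which is top pixel (345,219). Next I'll put the blade down and release it.

Request:
{"api": "move_arm", "payload": {
  "plan": "0 0 0.008 0 0 0 0.01; 0 0 0.005 0 0 0 0.01; 0 0 0.003 0 0 0 0.01; 0 0 0 0 0 0 0.01; 0 0 0 0 0 0 0.01; 0 0 0 0 0 0 0.01"
}}

```text
time_s: 16.65
position: [0.5049, -0.2527, 0.0095]
tool_rot: [[-0.999, -0.042, 0.0], [-0.042, 0.999, -0.0], [-0.0, -0.0, -1.0]]
ft_force: [-0.4, 0.5, -0.6]
grip_width: 0.0154
gripper_force: 97.9
```

```bash
python3 - <<'E'
from h import *
from scipy import ndimage as nd
o=env.observe();print(o["time_s"],o["position"],o["ft_force"])
im,d=viewer.get_image("top");P=cloud("top",d)
m=(d>0)&(P[...,0]>.54)&(P[...,0]<.625)&(P[...,1]>-.27)&(P[...,1]<-.225)&(P[...,2]>.007);Q=P[m]
print("blade z",len(Q),np.median(Q[:,2]))
g=cv2.cvtColor(im,cv2.COLOR_RGB2GRAY).astype(float)
for cam,box in(("top",(208,230,333,357)),("scene",(215,245,275,312))):
    im2=cv2.cvtColor(cv2.imread("pics/%s_lay.png"%cam),cv2.COLOR_BGR2GRAY).astype(float)
    r0,r1,c0,c1=box;s=im2[r0:r1,c0:c1];bg=np.median(s);w=np.clip(bg*.85-s,0,None)
    lab,n=nd.label(w>5);k=1+np.argmax(nd.sum(w,lab,range(1,n+1)));cy,cx=nd.center_of_mass(w,lab,k)
    px=(c0+cx,r0+cy);print(cam,n,(lab==k).sum(),px,atz(cam,px,.085),atz(cam,px,.0775))
E
```

```text
16.65 [ 0.5049 -0.2527  0.0095] [-0.3569  0.5493 -0.6344]
blade z 567 0.01585647731135313
top 1 115 (np.float64(344.6517274782047), np.float64(218.82496257375172)) [ 0.6544 -0.002   0.085 ] [ 0.656  -0.0023  0.0775]
scene 2 56 (np.float64(296.2700920724095), np.float64(230.7959581772784)) [0.6545 0.0015 0.085 ] [ 0.6508 -0.0063  0.0775]
```

Request:
{"api": "move_arm", "payload": {
  "plan": "0 0 0.001 0 0 0 0.01; 0 0 0 0 0 0 0.01; 0 0 0 0 0 0 0.018; 0 0 0 0 0 0 0.03; 0 0 0 0 0 0 0.045; 0 0 0 0 0 0 0.045; 0 0 -0.02 0 0 0 0.045; 0 0 -0.05 0 0 0 0.045; 0 0 -0.06 0 0 0 0.045; 0 0 -0.06 0 0 0 0.045"
}}

```text
time_s: 17.95
position: [0.5046, -0.2525, 0.2004]
tool_rot: [[-0.999, -0.042, -0.0], [-0.042, 0.999, 0.0], [0.0, 0.0, -1.0]]
ft_force: [1.1, -0.8, -0.3]
grip_width: 0.0448
gripper_force: 0.0
```

```bash
python3 - <<'E'
from h import *
from scipy import ndimage as nd
o=env.observe();print(o["time_s"],o["position"],o["ft_force"],o["grip_width"],o["q"])
for cam in("top","scene"):
    im,d=viewer.get_image(cam);P=cloud(cam,d);save(cam+"_rel.png",im);np.save(cam+"_rel.npy",d)
    m=(d>0)&(P[...,0]>.39)&(P[...,0]<.65)&(P[...,1]>-.29)&(P[...,1]<-.20)&(P[...,2]>.009)&(P[...,2]<.04);Q=P[m]
    print(cam,"tool",len(Q),cv2.minAreaRect(np.float32(Q[:,:2]*1000)),"z",np.percentile(Q[:,2],[1,50,99]))
    # guide plate top and hole
    m=(d>0)&(P[...,0]>.6)&(P[...,0]<.735)&(abs(P[...,1])<.075)&(abs(P[...,2]-.085)<.0035);Q=P[m]
    print("plate",len(Q),cv2.minAreaRect(np.float32(Q[:,:2]*1000)),np.median(Q[:,2]))
    # punch head
    m=(d>0)&(P[...,0]>.5)&(P[...,0]<.58)&(P[...,1]>.32)&(P[...,1]<.40)&(P[...,2]>.134)&(P[...,2]<.15);Q=P[m]
    print("head top",len(Q),cv2.minAreaRect(np.float32(Q[:,:2]*1000)),Q.mean(0))
    m=(d>0)&(P[...,0]>.5)&(P[...,0]<.58)&(P[...,1]>.32)&(P[...,1]<.40)&(P[...,2]>.06)&(P[...,2]<.095);Q=P[m]
    print("shaft",len(Q),Q.mean(0) if len(Q) else 0)
    for n,box in(("blue",(.6,.68,.31,.39)),("yellow",(.49,.58,.41,.49))):
        m=(d>0)&(P[...,0]>box[0])&(P[...,0]<box[1])&(P[...,1]>box[2])&(P[...,1]<box[3])&(P[...,2]>.05);Q=P[m]
        print(n,len(Q),Q.mean(0),Q[:,2].max())
E
```

```text
17.95 [ 0.5046 -0.2525  0.2004] [ 1.0724 -0.798  -0.3005] 0.0448451198903184 [ -38.6036   24.5858   75.1058   -0.0005   80.3196 -131.0205]
top tool 848 ((521.209716796875, -249.18124389648438), (206.45143127441406, 20.90264129638672), 2.092393398284912) z [0.0101 0.0168 0.0287]
plate 2495 ((675.8058471679688, -0.8051795959472656), (112.1255874633789, 110.10934448242188), 2.880199432373047) 0.08464532469018224
head top 90 ((538.0083618164062, 352.40625), (17.836353302001953, 18.089393615722656), 2.3534231185913086) [0.5375 0.3522 0.139 ]
shaft 23 [0.5372 0.349  0.0756]
blue 183 [0.6257 0.3479 0.1114] 0.13402551009834396
yellow 205 [0.5383 0.433  0.1106] 0.13239118220096524
scene tool 580 ((519.61328125, -249.4626007080078), (210.3529510498047, 25.78336524963379), 1.0405595302581787) z [0.0096 0.0165 0.0279]
plate 1940 ((677.230712890625, -1.3272209167480469), (115.43894958496094, 113.40061950683594), 2.5507023334503174) 0.08494388835619479
head top 154 ((538.9664306640625, 353.10992431640625), (18.43622398376465, 18.595176696777344), 10.453603744506836) [0.54   0.3542 0.1392]
shaft 115 [0.542  0.355  0.0775]
blue 503 [0.6314 0.3534 0.1063] 0.1322686721079662
yellow 562 [0.5442 0.4381 0.1058] 0.13257372851405225
```

The blade lies flat and is released. Next is the punch.

Request:
{"api": "move_arm", "payload": {
  "plan": "0 0 0 0 0 -0.054 0.045; -0.007 0.046 0 0 0 0 0.045; -0.007 0.046 0 0 0 0 0.045; -0.007 0.046 0 0 0 0 0.045; -0.007 0.046 0 0 0 0 0.045; -0.007 0.046 0 0 0 0 0.045; -0.007 0.046 0 0 0 0 0.045; -0.007 0.046 0 0 0 0 0.045; -0.007 0.046 0 0 0 0 0.045; -0.007 0.046 0 0 0 0 0.045; -0.007 0.046 0 0 0 0 0.045; -0.007 0.046 0 0 0 0 0.045"
}}

```text
time_s: 19.55
position: [0.5327, 0.2599, 0.198]
tool_rot: [[-0.995, -0.096, -0.001], [-0.096, 0.995, -0.0], [0.001, -0.0, -1.0]]
ft_force: [0.4, -0.5, 0.3]
grip_width: 0.0448
gripper_force: 0.0
```

Request:
{"api": "move_arm", "payload": {
  "plan": "-0.007 0.046 0 0 0 0 0.045; -0.007 0.046 0 0 0 0 0.045; 0 0 0 0 0 0 0.045; 0 0 0 0 0 0 0.045; 0 0 0 0 0 0 0.045; 0 0 0 0 0 0 0.045"
}}

```text
time_s: 20.3
position: [0.5382, 0.3504, 0.1987]
tool_rot: [[-0.995, -0.095, 0.0], [-0.095, 0.995, 0.0], [-0.0, 0.0, -1.0]]
ft_force: [0.2, -0.5, 0.1]
grip_width: 0.0449
gripper_force: 0.0
```

```bash
python3 - <<'E'
from h import *
o=env.observe();print(o["time_s"],o["position"],np.array(o["tool_rot"]),o["qvel"])
print(delta([.5385,.3527,.103],down(185.5)))
im,d=viewer.get_image("scene");P=cloud("scene",d)
m=(d>0)&(P[...,0]>.5)&(P[...,0]<.58)&(P[...,1]>.32)&(P[...,1]<.40)&(P[...,2]>.05)&(P[...,2]<.15);Q=P[m];print(len(Q))
# orientation of visible side faces of head in scene: project head vertical faces
c=cv2.imread("pics/scene_rel.png");cv2.imwrite("pics/head.png",cv2.resize(c[305:370,445:500],None,fx=8,fy=8,interpolation=cv2.INTER_CUBIC))
for q in(np.load("scene_rel.npy"),):
    P=cloud("scene",q);m=(P[...,0]>.51)&(P[...,0]<.57)&(P[...,1]>.325)&(P[...,1]<.38)&(P[...,2]>.105)&(P[...,2]<.134);Q=P[m]
    f=Q[Q[:,1]>.35]
    H,xe,ye=np.histogram2d(Q[:,0],Q[:,1],bins=(np.arange(.52,.556,.002),np.arange(.336,.37,.002)));print(H.astype(int))
E
```

```text
20.3 [0.5382 0.3504 0.1987] [[-0.9955 -0.0948  0.0002]
 [-0.0948  0.9955  0.    ]
 [-0.0002  0.     -1.    ]] [ 0.251   0.1027 -0.1003  0.0269  0.1336 -0.0326]
(array([-0.0005,  0.0022,  0.0957]), array([ 0.    ,  0.0002, -0.001 ]))
1293
[[ 0  0  0  0  0  0  0  0  0  0  0  0  0  0  0  0]
 [ 0  0  0  0  0  0  0  0  0  0  0  0  0  0  0  0]
 [ 0  0  0  0  0  0  0  0  0  0  0  0  0  0  0  0]
 [ 0  0  0  0  0  0  0  0  0  0  0  0  0  0  0  0]
 [ 0  0  0  0  0  0  0  0  0  0  0  0  2  0  0  0]
 [ 0  0  0  0  0  0  0  0  0  0  0  0  5  0  0  0]
 [ 0  0  0  0  0  0  0  0  0  0  0  0  8  0  0  0]
 [ 0  0  0  0  0  0  0  0  0  0  0  0  8  0  0  0]
 [ 0  0  0  0  0  0  0  0  0  0  0  0  7  0  0  0]
 [ 0  0  0  0  0  0  0  0  0  0  0  0  5  3  0  0]
 [ 0  0  0  0  0  0  0  0  0  0  0  0  2  4  0  0]
 [ 0  0  0  0  0  0  0  0  0  0  0  0  2  7  0  0]
 [ 0  0  0  0  0  0  1  0  1  2  5  5 14  8  0  0]
 [ 0  0  0  0  4  9 17 13 14 16 12 12  6  0  0  0]
 [ 0  0  0  0  0  5  3  0  2  1  0  0  0  0  0  0]
 [ 0  0  0  0  0  0  0  0  0  0  0  0  0  0  0  0]
 [ 0  0  0  0  0  0  0  0  0  0  0  0  0  0  0  0]
 [ 0  0  0  0  0  0  0  0  0  0  0  0  0  0  0  0]]
```

Request:
{"api": "move_arm", "payload": {
  "plan": "0 0.0022 0.03 0 0 -0.01 0.045; 0 0 0.03 0 0 0 0.045; 0 0 0.025 0 0 0 0.045; 0 0 0.01 0 0 0 0.045; 0 0 0 0 0 0 0.045; 0 0 0 0 0 0 0.045",
  "grip_force": 60
}}

```text
time_s: 21.1
position: [0.5383, 0.3536, 0.1047]
tool_rot: [[-0.994, -0.106, 0.002], [-0.106, 0.994, 0.001], [-0.002, 0.001, -1.0]]
ft_force: [-0.0, -0.4, 0.2]
grip_width: 0.045
gripper_force: 0.0
```

Request:
{"api": "move_arm", "payload": {
  "plan": "0 0 0 0 0 0 0.03; 0 0 0 0 0 0 0.022; 0 0 0 0 0 0 0.01; 0 0 0 0 0 0 0.01; 0 0 0 0 0 0 0.01; 0 0 0 0 0 0 0.01"
}}

```text
time_s: 21.85
position: [0.538, 0.3535, 0.104]
tool_rot: [[-0.994, -0.106, 0.001], [-0.106, 0.994, 0.0], [-0.001, 0.0, -1.0]]
ft_force: [0.4, -1.5, 5.5]
grip_width: 0.017
gripper_force: 58.9
```

```bash
python3 - <<'E'
from h import *
o=env.observe();print(o["time_s"],o["position"],np.array(o["tool_rot"]),o["ft_force"],o["wrist_torque"],o["grip_width"],o["gripper_force"])
E
```

```text
21.85 [0.538  0.3535 0.104 ] [[-0.9944 -0.106   0.0009]
 [-0.106   0.9944  0.0002]
 [-0.0009  0.0001 -1.    ]] [ 0.4248 -1.5099  5.5087] [-0.3234  0.1152 -0.0043] 0.017008794200522055 58.93955647945404
```

Request:
{"api": "move_arm", "payload": {
  "plan": "0 0 -0.004 0 0 0 0.01; 0 0 -0.012 0 0 0 0.01; 0 0 -0.02 0 0 0 0.01; 0 0 -0.03 0 0 0 0.01; 0 0 -0.035 0 0 0 0.01; 0 0 -0.035 0 0 0 0.01; 0 0 -0.014 0 0 0 0.01; 0 0 0 0 0 0 0.01; 0 0 0 0 0 0 0.01; 0 0 0 0 0 0 0.01",
  "grip_force": 70
}}

```text
time_s: 23.1
position: [0.5375, 0.3534, 0.2521]
tool_rot: [[-0.994, -0.106, -0.002], [-0.106, 0.994, -0.001], [0.002, -0.001, -1.0]]
ft_force: [0.3, 0.5, -1.3]
grip_width: 0.0172
gripper_force: 68.4
```

```bash
cat > f.py <<'E'
from h import *
import sys
from scipy.optimize import least_squares
# punch axis from both depth clouds: fit vertical-ish cylinder r=6mm (shaft) to points below the fingers
o=env.observe();p=np.array(o["position"]);R=np.array(o["tool_rot"])
print(o["time_s"],p,R,o["ft_force"],o["wrist_torque"],o["grip_width"])
px,py,pz=p;tag=sys.argv[1]
for cam in("scene","top"):
    im,d=viewer.get_image(cam);P=cloud(cam,d);save(cam+"_"+tag+".png",im);np.save(cam+"_"+tag+".npy",d)
    m=(d>0)&(abs(P[...,0]-px)<.02)&(abs(P[...,1]-py)<.02)&(P[...,2]<pz-.006)&(P[...,2]>pz-.115)&(P[...,2]>.088)
    Q=P[m]
    if len(Q)<10: print(cam,len(Q));continue
    S=Q[Q[:,2]<pz-.012]
    f=lambda v:np.hypot(S[:,0]-v[0]-v[2]*(S[:,2]-pz),S[:,1]-v[1]-v[3]*(S[:,2]-pz))-.006
    s=least_squares(f,[px,py,0,0],loss="soft_l1",f_scale=.002)
    v=s.x;zt=pz-.094
    print(cam,len(S),"zmin",np.percentile(Q[:,2],[0,1,3]),"slopes deg",np.degrees(v[2:]),"axis at TCP",v[:2]-p[:2],"tip",v[:2]+v[2:]*(zt-pz),"rms",np.sqrt(np.mean(s.fun**2)))
    for r in pinpoint(cam,"punch_tip")[:3]:
        print("tip",round(r["conf"],2),np.round(r["pixel"],1),atz(cam,r["pixel"],zt),"expected px",proj(cam,[px,py,zt]))
E
python3 f.py up
```

```text
23.1 [0.5375 0.3534 0.2521] [[-0.9944 -0.106  -0.0023]
 [-0.106   0.9944 -0.0009]
 [ 0.0024 -0.0007 -1.    ]] [ 0.2683  0.4752 -1.3055] [ 0.0467  0.0413 -0.0028] 0.01722511634800764
scene 395 zmin [0.1581 0.1594 0.1623] slopes deg [0.3031 0.3627] axis at TCP [-0.0001  0.0006] tip [0.5369 0.3533] rms 0.0005987626251617879
tip 0.7 [411.8 397.1] [0.703  0.4129 0.1581] expected px [478.7622 309.9367]
tip 0.63 [479.7 308. ] [0.5338 0.3514 0.1581] expected px [478.7622 309.9367]
tip 0.58 [489.1 412.2] [0.6353 0.4712 0.1581] expected px [478.7622 309.9367]
top 86 zmin [0.1596 0.1599 0.1616] slopes deg [ 0.1601 -0.0042] axis at TCP [-0.0002  0.0013] tip [0.537  0.3547] rms 0.0004794185650140288
tip 0.76 [188.8 244.9] [0.5981 0.301  0.1581] expected px [161.107  277.1513]
tip 0.58 [163.9 277. ] [0.5376 0.348  0.1581] expected px [161.107  277.1513]
tip 0.42 [148.9 282.5] [0.528  0.3766 0.1581] expected px [161.107  277.1513]
```

Request:
{"api": "move_arm", "payload": {
  "plan": "-0.004 -0.018 0 0 0 0 0.01; -0.008 -0.0366 0 0 0 0 0.01; -0.008 -0.0366 0 0 0 0 0.01; -0.008 -0.0366 0 0 0 0 0.01; -0.008 -0.0366 0 0 0 0 0.01; -0.008 -0.0366 0 0 0 0 0.01; -0.008 -0.0366 0 0 0 0 0.01; -0.008 -0.0366 0 0 0 0 0.01; -0.008 -0.0366 0 0 0 0 0.01; -0.008 -0.0366 0 0 0 0 0.01; -0.004 -0.018 0 0 0 0 0.01; 0 0 0 0 0 0 0.01"
}}

```text
time_s: 24.8
position: [0.6561, -0.0025, 0.2532]
tool_rot: [[-0.995, -0.104, -0.0], [-0.104, 0.995, 0.0], [0.0, 0.0, -1.0]]
ft_force: [-0.3, -0.4, -1.5]
grip_width: 0.0172
gripper_force: 68.5
```

Request:
{"api": "move_arm", "payload": {
  "plan": "0 0 0.02 0 0 0 0.01; 0 0 0.02 0 0 0 0.01; 0 0 0.008 0 0 0 0.01; 0 0 0 0 0 0 0.01; 0 0 0 0 0 0 0.01; 0 0 0 0 0 0 0.01; 0 0 0 0 0 0 0.01"
}}

```text
time_s: 25.68
position: [0.6561, -0.0014, 0.2059]
tool_rot: [[-0.994, -0.106, 0.001], [-0.106, 0.994, -0.0], [-0.001, -0.0, -1.0]]
ft_force: [0.9, 0.0, -1.0]
grip_width: 0.0174
gripper_force: 68.5
```

```bash
python3 f.py hov; python3 - <<'E'
from h import *
# hole centre from depth + colour: fit circle of hole boundary on plate plane in un-occluded pictures (rel)
for cam,c0,box in(("top",(344.7,218.8),12),("scene",(296,231),12)):
    im=cv2.cvtColor(cv2.imread("pics/%s_rel.png"%cam),cv2.COLOR_BGR2GRAY).astype(np.float32)
    # rectify plate plane z=.085 at 0.5 mm per px around (.655,-.002)
    X,Y=np.meshgrid(np.arange(.625,.685,.0005),np.arange(-.032,.028,.0005),indexing="ij")
    C=viewer.calibration(cam);W=np.stack([X,Y,np.full_like(X,.085)],-1)@np.array(C["R"]).T+np.array(C["t"])
    u=(C["fx"]*W[...,0]/W[...,2]+C["cx"]).astype(np.float32);v=(C["fy"]*W[...,1]/W[...,2]+C["cy"]).astype(np.float32)
    g=cv2.remap(im,u,v,cv2.INTER_CUBIC);cv2.imwrite("pics/rect_%s.png"%cam,cv2.resize(g,None,fx=3,fy=3))
    # best dark disc of radius 12 mm
    yy,xx=np.mgrid[-36:37,-36:37]*.5;rr=np.hypot(xx,yy)
    k=np.where(rr<12,-1./np.sum(rr<12),np.where(rr<18,1./np.sum((rr>=12)&(rr<18)),0)).astype(np.float32)
    sc=cv2.filter2D(g,-1,k);i,j=np.unravel_index(np.argmax(sc[36:-36,36:-36]),sc[36:-36,36:-36].shape)
    print(cam,"disc centre",X[i+36,j+36],Y[i+36,j+36],"score",sc.max(), "bg",np.median(g))
a=cv2.imread("pics/rect_top.png");b=cv2.imread("pics/rect_scene.png");cv2.imwrite("pics/rect.png",np.hstack([a,b]))
E
```

```text
25.675 [ 0.6561 -0.0014  0.2059] [[-0.9944 -0.106   0.0006]
 [-0.106   0.9944 -0.0001]
 [-0.0005 -0.0002 -1.    ]] [ 0.9253  0.0124 -1.0109] [ 0.0215 -0.0262  0.0043] 0.017378160327906074
scene 224 zmin [0.1118 0.1139 0.1155] slopes deg [-0.2592  0.7444] axis at TCP [-0.0005  0.0009] tip [ 0.6561 -0.0017] rms 0.0009234701434402189
tip 0.86 [298.  220.4] [0.6511 0.0039 0.1119] expected px [294.4336 219.635 ]
tip 0.8 [491.8 413.1] [0.6054 0.4629 0.1119] expected px [294.4336 219.635 ]
tip 0.69 [410.9 394. ] [0.6801 0.3925 0.1119] expected px [294.4336 219.635 ]
top 47 zmin [0.1149 0.1149 0.1155] slopes deg [0.0695 0.1442] axis at TCP [-0.0003  0.0012] tip [ 0.6557 -0.0004] rms 0.0002493680703150181
tip 0.81 [150.9 283.6] [0.529  0.3917 0.1119] expected px [344.6729 215.2997]
tip 0.56 [188.3 242.6] [0.6101 0.3172 0.1119] expected px [344.6729 215.2997]
tip 0.53 [346.3 215. ] [ 0.6566 -0.0047  0.1119] expected px [344.6729 215.2997]
top disc centre 0.6544999999999968 -0.001999999999999974 score 95.965675 bg 133.4548
scene disc centre 0.6554999999999966 -0.0009999999999999731 score 39.623875 bg 190.67769[ WARN:0@0.375] global loadsave.cpp:1063 imwrite_ Unsupported depth image for selected encoder is fallbacked to CV_8U.
```

View pics/rect.png

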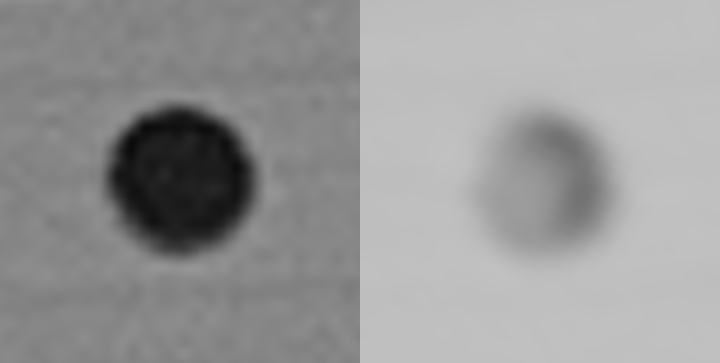

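In the rectified view both cameras put the hole at (0.655, -0.002), with the round 24 mm mouth at the centre of each. The punch tip is about 0.8 mm off in x and y, so I'll correct that and go down slowly.

Request:
{"api": "move_arm", "payload": {
  "plan": "0.0009 -0.0007 0 0 0 0 0.01; 0 0 0.006 0 0 0 0.01; 0 0 0.008 0 0 0 0.01; 0 0 0.006 0 0 0 0.01; 0 0 0 0 0 0 0.01; 0 0 0 0 0 0 0.01; 0 0 0 0 0 0 0.01; 0 0 0 0 0 0 0.01"
}}

```text
time_s: 26.88
position: [0.6553, -0.0022, 0.1857]
tool_rot: [[-0.994, -0.106, 0.0], [-0.106, 0.994, -0.0], [-0.0, -0.0, -1.0]]
ft_force: [-0.1, 0.5, -1.1]
grip_width: 0.0171
gripper_force: 68.5
```

```bash
python3 f.py pre
```

```text
26.875 [ 0.6553 -0.0022  0.1857] [[-0.9944 -0.106   0.0003]
 [-0.106   0.9944 -0.0001]
 [-0.0003 -0.0001 -1.    ]] [-0.0653  0.5335 -1.1191] [-0.0143  0.0172  0.0402] 0.017072495500114825
scene 217 zmin [0.0924 0.093  0.095 ] slopes deg [-0.226   0.4382] axis at TCP [-0.0006  0.0007] tip [ 0.6551 -0.0022] rms 0.0008401988599462528
tip 0.73 [491.8 412.4] [0.5926 0.4575 0.0917] expected px [294.955  227.2388]
tip 0.65 [410.7 394.3] [0.6713 0.3855 0.0917] expected px [294.955  227.2388]
tip 0.51 [296.5 228.1] [0.6538 0.0016 0.0917] expected px [294.955  227.2388]
top 45 zmin [0.0884 0.0911 0.0945] slopes deg [-0.0812 -0.3321] axis at TCP [-0.0004  0.0009] tip [ 0.6551 -0.0008] rms 0.0025409500654219085
tip 0.62 [340.2 226.7] [0.6368 0.0079 0.0917] expected px [344.7987 217.7476]
tip 0.54 [151.4 285.5] [0.5265 0.3989 0.0917] expected px [344.7987 217.7476]
tip 0.54 [188.9 242.4] [0.6137 0.3226 0.0917] expected px [344.7987 217.7476]
```

Centred, tip at about z = 0.092. Lowering 39 mm more.

Request:
{"api": "move_arm", "payload": {
  "plan": "0 0 0.004 0 0 0 0.01; 0 0 0.006 0 0 0 0.01; 0 0 0.006 0 0 0 0.01; 0 0 0.006 0 0 0 0.01; 0 0 0.006 0 0 0 0.01; 0 0 0.006 0 0 0 0.01; 0 0 0.004 0 0 0 0.01; 0 0 0.0014 0 0 0 0.01; 0 0 0 0 0 0 0.01; 0 0 0 0 0 0 0.01; 0 0 0 0 0 0 0.01; 0 0 0 0 0 0 0.01"
}}

```text
time_s: 28.58
position: [0.6553, -0.0022, 0.1462]
tool_rot: [[-0.994, -0.106, 0.0], [-0.106, 0.994, -0.0], [-0.0, -0.0, -1.0]]
ft_force: [-0.7, 0.1, -1.6]
grip_width: 0.0172
gripper_force: 68.5
```

```bash
python3 f.py fin; python3 - <<'E'
import cv2
from h import *
c=cv2.imread("pics/scene_fin.png");cv2.imwrite("pics/fin.png",cv2.resize(c[120:300,200:420],None,fx=3,fy=3,interpolation=cv2.INTER_CUBIC))
E
```

```text
28.575 [ 0.6553 -0.0022  0.1462] [[-0.9944 -0.1061  0.0002]
 [-0.1061  0.9944 -0.    ]
 [-0.0002 -0.0001 -1.    ]] [-0.7004  0.0596 -1.5934] [-0.0393  0.0352  0.036 ] 0.017164419396756874
scene 116 zmin [0.089  0.0892 0.0899] slopes deg [0.9385 0.3344] axis at TCP [0.0003 0.0006] tip [ 0.654  -0.0021] rms 0.000837233061170395
tip 0.74 [492.1 412.4] [0.5684 0.4486 0.0522] expected px [295.5242 242.1292]
tip 0.72 [295.9 239.1] [ 0.6506 -0.0099  0.0522] expected px [295.5242 242.1292]
tip 0.68 [410.7 394.8] [0.6535 0.3718 0.0522] expected px [295.5242 242.1292]
top 20 zmin [0.0896 0.0896 0.0896] slopes deg [-0.3558  0.8204] axis at TCP [-0.0007  0.0019] tip [ 0.6552 -0.0016] rms 0.00025580397248243445
tip 0.66 [149.2 283.4] [0.5337 0.42   0.0522] expected px [344.3081 221.5212]
tip 0.35 [345.5 222.2] [ 0.6537 -0.0047  0.0522] expected px [344.3081 221.5212]
```

View pics/fin.png

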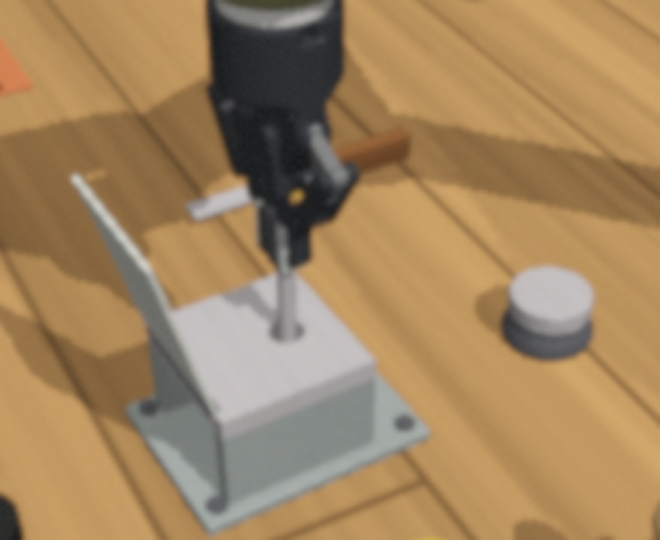

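The punch stands upright in the middle of the hole at crop (287,330), the cover is open, and the blade lies flat on the bench. The tip is at about z = 0.052 and steady, so I'm handing in.

```bash
python3 -c "
from rig import env
print(env.close_job())"
```

```text
the job is handed in; nothing more can be done
None
```

The job is handed in at 28.6 s, verdict not shown: cover open at about 104°, blade laid flat and released, punch held upright within about 1 mm of the hole's centre with its tip at z ≈ 52 mm (target 52.5).

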